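Find the blind end of a machine foot and hold it hole-up

TASK

Pick up the grey machine foot that lies on the larger white board (the work board) and find by feel which of its ends has the blind hole: hold it on end and lower it, centred, onto the upright steel stud, where the hollow end slips down over the stud and the solid end stops on its tip. Then finish still holding that foot in the gripper, motionless, its hole facing straight up, with its middle at least 18 cm above the table and clear of everything, ready for a colleague to drop a bolt in. Leave the spare foot on the small board, the bottle, the bowl and the brush alone; the program ends holding, nothing is put down.

Things in the scene. Friction and masses are not known exactly. Their poses are not given: they have to be found in the camera images.
- foot_1: grey plastic machine foot, one of two that look alike: block 44 x 44 x 64 mm, 0.12 kg, lying on a long side; one foot is on each board, which is where varies. Origin: centre of its underside as it lies; x along the 64 mm length, z up at the start. A blind hole 24 mm wide, 40 mm deep, is centred in ONE 44 x 44 end: the +x or the -x end, not known (the feet need not agree); the other end is solid.
- foot_2: grey plastic machine foot, one of two that look alike: block 44 x 44 x 64 mm, 0.12 kg, lying on a long side; one foot is on each board, which is where varies. Origin: centre of its underside as it lies; x along the 64 mm length, z up at the start. A blind hole 24 mm wide, 40 mm deep, is centred in ONE 44 x 44 end: the +x or the -x end, not known (the feet need not agree); the other end is solid.
- foot_1_mid (a point): the middle of foot_1 (22 mm from each long side, 32 mm from each end); axes as the foot's
- foot_2_mid (a point): the middle of foot_2 (22 mm from each long side, 32 mm from each end); axes as the foot's
- work_board: fixed white plastic chopping board, 200 x 200 mm, 10 mm thick, flat on the table; origin at the centre of its underside, so its top is 10 mm above the origin. The foot to be handled lies on it, within 25 mm of its centre, its length within about 30 degrees of the world's y axis
- side_board: fixed smaller white board, 160 (x) x 140 mm, 10 mm thick, origin at the centre of its underside; the spare foot lies on it, within 15 mm of its centre. It stands to one side of the work board, left or right
- stud: fixed upright steel stud: a round floor flange 90 mm wide and 10 mm thick, a 30 mm wide collar up to 20 mm, then a plain stem 14 mm in diameter up to 90 mm above the table. Origin: centre of the flange's underside. It stands on the other side of the work board from the side board. Rigid
- stud_tip (a point): the centre of the stud's top end, 90 mm above the table; 5 mm of play all round when inside a foot's hole
- bottle: loose red squeeze bottle, 56 mm wide, 170 mm tall, origin under its centre; beyond the boards
- bowl: loose steel bowl, 130 mm wide, 60 mm tall, origin under its centre; beyond the boards
- brush: loose brush, 200 mm long, lying roughly along y beyond the work board; origin under its middle
Mind the look-alikes: they are no part of the job. Leave any blue or green look-alike of the foot_2 alone.

How it is judged:
By the outcome, as a careful person would: the job done as asked, in the order asked, and still so for the second after the job is handed in, while the arm keeps its last pose, push and grip.
It also fails if it takes over 58 s, if anything falls off the work surface, if the arm or the gripper's body presses on something with over 40 N, if the wrist force passes 120 N, or if a joint passes its speed limit or range.

ROBOT

A 6-joint arm with a two-finger parallel gripper is mounted at the origin on the work surface. World frame = base frame: x ahead of the robot, y to its left, z up, the work surface at z = 0. Lengths are in m, angles in rad, forces in N, time in s.
With the tool pointing down it reaches from about 0.3 to 0.775 m from the base axis. Payload 14.6 kg.
Tool frame: the origin (TCP) lies at the very end of the fingers, on their centre line; the grasp point (between the pads) lies 19 mm behind it (ctrl.hold_point_z is the z of the grasp point in the tool frame, in m); z points along the fingers, y is the direction in which the jaws open and shut (so a half turn about z gives the same grasp; the last joint's range is limited). The gripper opens to 94 mm and grips with 3 to 60 N. Pads are 16 mm wide; open, the fingers measure 119 mm over their backs; the gripper's body (75 mm by 177 mm) begins 78 mm behind the grasp point.
Start: joints at [-1.366, 0.3, 1.521, -0, 1.321, -0.067], TCP at [0.148, -0.53, 0.205] pointing down, gripper open.
Joint ranges: [-3.03, 3.03], [-0.79, 2.21], [0.23, 2.52], [-1.04, 4.18], [0, 3.07], [-2.55, 2.55]. Speed limits (rad/s): [2.22, 2.22, 2.57, 3.14, 3.14, 3.14].

INTERFACE

Orientations are given as [roll, pitch, yaw] about the fixed x, y, z axes, in that order (R = Rz(yaw) Ry(pitch) Rx(roll)).
In Python, from station import ctrl, cams, hand_in gives the robot as it stands.
- The arm moves only by the tool servo_tool, never from a script. Its argument "rows" is a list of rows, each a list of 7 numbers: the shift along the world's x, y, z in m, then the turn, a rotation vector about the world's x, y, z in rad, then the gripper command: -1 is shut, 1 is fully open, values between are in proportion. A call has exactly 8 rows; each row is the pose to reach, as a shift and turn from the pose measured when the call began; what a row does not reach only later rows make up. A row lasts 1/12 s, in which the tool goes at most 41.7 mm and 7.16 degrees, less where a joint would pass 70% of its speed; a pose out of reach is approached as far as the arm can. A call with a gripper value outside its range is refused whole. The fingers move at their own pace and stop on an object; "newtons" is the grip in N (left out, the last holds). Time passes only in rows, so rows that repeat a pose let the fingers close, or fill a call up. It gives the time, the measured TCP pose, the force and the opening at its end, in the units of the state.
- ctrl.get_obs(): the state, without advancing time (a new reading comes with each control period).
- cams.camera(name): name is "scene" or "side" or "wrist"; returns a dict with "image" (384x512x3 uint8, red, green, blue), "depth" (384x512 float32, m along the optical axis (not along the pixel's ray), 0 where there is no reading), "fx", "fy", "cx", "cy" (pixels), "rvec" (rotation vector, rad) and "tvec" (3), from world to camera coordinates, as OpenCV has them; the wrist camera has in their place "hand_eye" (4x4, takes a point from camera to tool coordinates, whose origin is the TCP and whose axes are the flange's). Camera axes: x right, y down, z forward; pixel columns grow to the right and rows downward; lengths in m; the calibration is good to about 2 mm. A picture is of the moment at which its call begins: read the wrist's pose just before it.
- hand_in(): hands the job in, once; it reports no verdict.
Trained networks look in a picture, given as the dict that the camera call returned (one of the last four; its "shot" number tells which), for a name from the list of things; names that differ only in an ending like _2 or _b are one class to them, and where a whole thing is asked for, a point or a joint stands for the part that bears it (a point fixed in the world has none). Each returns a list of dicts, best first, with "p" (0 to 1); they miss things now and then, are a little off and sometimes report something else, mostly with a low value. They report only what shows in the picture. A call takes as long as a camera call. They do not tell look-alikes from the thing itself.
- cams.spot_in(picture, name): "box" ([left, top, right, bottom] as shares, 0 to 1, of the picture: columns of its width, rows of its height, round what is visible of it).
- cams.place_of(picture, name): "at" ([column, row] as shares, 0 to 1, of the picture: columns of its width, rows of its height: a listed point, or the origin of a listed thing).
The state is a dict: "time_s": time; "qpos": joint angles; "joint_vel": joint speeds; "tau": joint torques, N m; "ee_pos": TCP position; "eef_rot": TCP orientation; "force": force on the tool from outside, world axes, zero at the start; "moment": the same for the moment, N m; "grip_width": finger opening in m.
Only numpy, scipy, OpenCV 4.12 (cv2) and the standard library are available. Lean on these libraries where they do the work, as an engineer would, in place of code of your own. Each camera call takes 0.05 s, during which the arm holds its last target.

## Working session

There is one attempt and no reset: what is moved stays moved. The work goes in short steps, Python scripts to look and compute and a tool call to move; the robot and the scene stay as the last step left them, time stands still between calls to the robot, and variables do not carry over. Pictures are saved under pics/ and viewed, and the job is handed in when it is done.

Besides the shell and the picture viewer there is one more tool, called after "Request:" as a command line: name --pt "numbers of a row" for each row, then --argument value for the rest. servo_tool: Moves the arm, as the interface text tells. Its arguments: {"type":"object","properties":{"rows":{"type":"array"},"newtons":{"type":"number"}},"required":["rows"]}

```bash
ls; mkdir -p pics; cat > h.py <<'E'
import numpy as np, cv2
from station import ctrl, cams
def save(im,n): cv2.imwrite('pics/'+n,cv2.cvtColor(im,cv2.COLOR_RGB2BGR))
def world(p,obs=None):
    K=np.array([[p['fx'],0,p['cx']],[0,p['fy'],p['cy']],[0,0,1.]])
    if 'rvec' in p and p.get('rvec') is not None:
        R=cv2.Rodrigues(np.array(p['rvec'],float))[0]; t=np.array(p['tvec'],float).ravel()
        return K,R.T,-R.T@t
    from scipy.spatial.transform import Rotation as Ro
    T=np.eye(4);T[:3,:3]=Ro.from_euler('xyz',obs['eef_rot']).as_matrix();T[:3,3]=obs['ee_pos']
    W=T@np.array(p['hand_eye']);return K,W[:3,:3],W[:3,3]
def pix2w(p,u,v,obs=None,z=None):
    K,R,c=world(p,obs); d=R@np.linalg.inv(K)@np.array([u,v,1.])
    if z is not None: return c+d*(z-c[2])/d[2]
    return c+d*p['depth'][int(v),int(u)]
def cloud(p,obs=None):
    K,R,c=world(p,obs);h,w=p['depth'].shape
    u,v=np.meshgrid(np.arange(w),np.arange(h));d=np.stack([(u-K[0,2])/K[0,0],(v-K[1,2])/K[1,1],np.ones_like(u)],-1)
    P=d*p['depth'][...,None]@R.T+c; P[p['depth']<=0]=np.nan; return P
E
python3 - <<'E'
from h import *
o=ctrl.get_obs();print(o, ctrl.hold_point_z)
for n in ['scene','side']:
    p=cams.camera(n);save(p['image'],n+'0.png');print(n,p['shot'],world(p)[2])
    for t in ['foot_1','work_board','side_board','stud','bottle','bowl','brush']:
        for r in cams.spot_in(p,t)[:3]: print(t,(np.array(r['box'])*[512,384,512,384]).round(),round(r['p'],2))
    for t in ['stud_tip','foot_1_mid','work_board','side_board','stud']:
        for r in cams.place_of(p,t)[:3]:
            a=np.array(r['at'])*[512,384];print(t,a.round(1),round(r['p'],2),pix2w(p,*a).round(3))
E
```

```text
pics
{'time_s': 0.0, 'qpos': array([-1.36557680e+00,  3.00441751e-01,  1.52162627e+00, -3.85421828e-05,
        1.32070082e+00, -6.65981341e-02]), 'joint_vel': array([-0.00174289,  0.0005199 , -0.00111759, -0.00163416, -0.00060838,
       -0.00110163]), 'tau': array([-4.52463360e-05, -5.31810415e+01, -3.52743459e+01,  7.08816829e-02,
        2.42544775e-02, -1.19311371e-04]), 'ee_pos': array([ 0.14759623, -0.52953242,  0.20488332]), 'eef_rot': array([-3.14041659e+00, -4.10248688e-05,  2.71827197e-01]), 'force': array([ 0.13318834,  0.18770497, -0.06939037]), 'moment': array([-0.03772646,  0.0043913 , -0.03142901]), 'grip_width': 0.0940016761865199} -0.0188
scene 1 [0.93915325 0.68500743 0.58861246]
foot_1 [356. 226. 386. 260.] 0.96
foot_1 [231. 176. 255. 197.] 0.92
foot_1 [278. 197. 304. 228.] 0.83
work_board [237. 193. 337. 253.] 0.65
side_board [308. 272. 413. 349.] 0.77
stud [214. 145. 240. 178.] 0.83
bottle [219. 232. 249. 306.] 0.58
bowl [153. 165. 202. 199.] 0.85
bowl [276. 198. 301. 232.] 0.59
bowl [214. 146. 244. 178.] 0.22
brush [187. 217. 223. 274.] 0.62
brush [274. 197. 30
[... 393 characters left out ...]
8541747 ]
foot_1 [272. 208. 300. 244.] 0.8
foot_1 [303. 288. 343. 320.] 0.75
foot_1 [222. 317. 257. 365.] 0.72
work_board [229. 191. 334. 275.] 0.86
side_board [221. 317. 258. 364.] 0.61
side_board [194. 304. 291. 383.] 0.59
stud [289. 120. 317. 153.] 0.56
bottle [153. 222. 185. 280.] 0.92
bowl [212. 120. 257. 155.] 0.84
brush [178. 181. 214. 235.] 0.65
stud_tip [304.3 145.2] 0.32 [ 0.53  -0.286  0.014]
foot_1_mid [240.8 339.7] 0.84 [0.542 0.349 0.054]
work_board [281.6 231.4] 0.71 [0.522 0.07  0.049]
work_board [239.8 346. ] 0.16 [0.541 0.36  0.05 ]
side_board [242.6 346.3] 0.58 [0.535 0.361 0.053]
stud [300.6 147.3] 0.71 [ 0.539 -0.274  0.013]
stud [235.2 148. ] 0.21 [ 0.706 -0.171  0.06 ]
```

View pics/scene0.png

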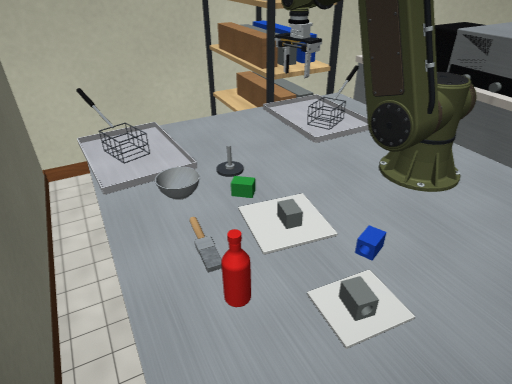

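View pics/side0.png

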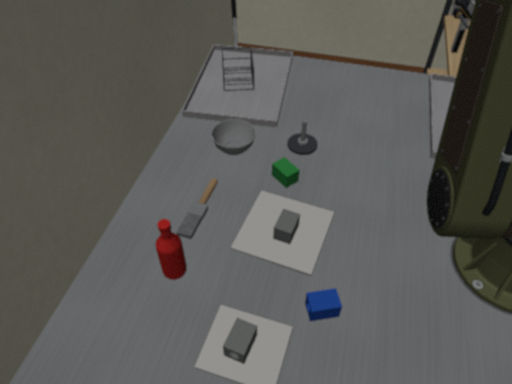

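The work-board foot is at scene (289,213) / side (287,226). The spare is at scene (358,298) on the small board, and the blue (371,242) and green (243,187) blocks are look-alikes. The target is the grey foot on the larger board. Next I'll take an enlarged crop and fit its pose.

```bash
python3 - <<'E'
from h import *
for n in ['scene','side']:
    p=cams.camera(n);P=cloud(p);im=p['image'].astype(int)
    c=(slice(185,265),slice(225,345)) if n=='scene' else (slice(185,280),slice(225,340))
    save(cv2.resize(p['image'][c],None,fx=5,fy=5,interpolation=cv2.INTER_CUBIC),n+'c.png')
    grey=(np.ptp(im,axis=-1)<40)&(im.max(-1)<130)
    def sel(m,nm):
        Q=P[m];
        if len(Q)<5: print(n,nm,len(Q));return
        zt=np.percentile(Q[:,2],90);T=Q[abs(Q[:,2]-zt)<.006][:,:2].astype(np.float32)
        r=cv2.minAreaRect(T);print(n,nm,len(Q),'ztop',zt.round(4),'mean',T.mean(0).round(4),'rect',np.round(r[0],4),np.round(r[1],4),round(r[2],1))
        print('   bounds',np.nanmin(Q,0).round(3),np.nanmax(Q,0).round(3))
    X,Y,Z=P[...,0],P[...,1],P[...,2]
    sel((X>.45)&(X<.65)&(Y>-.05)&(Y<.17)&grey&(Z>.02)&(Z<.09),'foot')
    sel((X>.4)&(X<.75)&(Y>.25)&(Y<.5)&grey&(Z>.02)&(Z<.09),'spare')
    sel((abs(X-.545)<.03)&(abs(Y+.285)<.03)&(Z>.03)&(Z<.12),'stem')
    sel((abs(X-.545)<.06)&(abs(Y+.285)<.06)&(Z>.004)&(Z<.02),'flange')
    r,g,b=im[...,0],im[...,1],im[...,2]
    sel((g>r+40)&(g>b+40),'green');sel((b>r+50)&(b>g+40)&(X>.2)&(X<.7)&(Y>0),'blue');sel((r>120)&(g<60)&(b<60)&(Z>0),'bottle')
    sel((im.min(-1)>140)&(Y>-.1)&(Y<.2)&(X>.4)&(X<.72)&(Z<.03)&(Z>0),'board')
E
```

```text
scene foot 498 ztop 0.0542 mean [0.5215 0.0461] rect [0.5197 0.0421] [0.0654 0.0446] 81.0
   bounds [0.495 0.007 0.02 ] [0.546 0.077 0.056]
scene spare 1028 ztop 0.0546 mean [0.5506 0.3466] rect [0.549  0.3444] [0.0646 0.0445] 81.3
   bounds [0.523 0.31  0.02 ] [0.576 0.379 0.057]
scene stem 74 ztop 0.0865 mean [ 0.5421 -0.2942] rect [ 0.543  -0.2955] [0.0082 0.015 ] 48.1
   bounds [ 0.536 -0.304  0.031] [ 0.549 -0.287  0.091]
scene flange 290 ztop 0.0133 mean [ 0.544  -0.2908] rect [ 0.5418 -0.2947] [0.0866 0.0885] 77.5
   bounds [ 0.496 -0.343  0.004] [ 0.586 -0.252  0.02 ]
scene green 434 ztop nan mean [nan nan] rect [0. 0.] [0. 0.] 0.0
   bounds [ 0.496 -0.22  -0.001] [ 0.599 -0.112  0.046]
scene blue 715 ztop 0.0444 mean [0.4058 0.2223] rect [0.4037 0.2205] [0.0674 0.0444] 24.0
   bounds [ 0.317  0.147 -0.003] [0.442 0.254 0.046]
scene bottle 1260 ztop 0.1607 mean [0.7513 0.2158] rect [0.7518 0.2154] [0.006  0.0172] 51.6
   bounds [0.721 0.195 0.003] [0.772 0.236 0.172]
scene board 4252 ztop 0.0106 mean [0.5365 0.0471] rect [0.5255 0.0325] [0.2053 0.2003] 82.7
   bounds [ 0.4 -0
[... 522 characters left out ...]
0.2994] [0.0861 0.0907] 11.3
   bounds [ 0.485 -0.345  0.004] [ 0.604 -0.229  0.02 ]
side green 251 ztop nan mean [nan nan] rect [0. 0.] [0. 0.] 0.0
   bounds [ 0.527 -0.182  0.036] [ 0.592 -0.115  0.05 ]
side blue 674 ztop 0.0466 mean [0.4009 0.2194] rect [0.4011 0.2182] [0.0639 0.0445] 24.7
   bounds [0.365 0.189 0.007] [0.437 0.25  0.049]
side bottle 206 ztop 0.1717 mean [0.7419 0.2061] rect [0.7413 0.2061] [0.023  0.0211] 36.3
   bounds [0.731 0.194 0.108] [0.764 0.23  0.174]
side board 3457 ztop 0.0131 mean [0.5254 0.0443] rect [0.5238 0.0309] [0.1932 0.1921] 82.8
   bounds [ 0.418 -0.075  0.006] [0.63  0.137 0.017]<stdin>:11: RuntimeWarning: Mean of empty slice.
  ret = um.true_divide(
```

View pics/scenec.png

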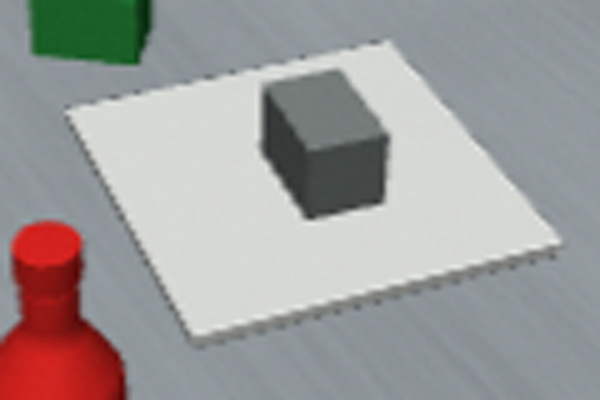

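View pics/sidec.png

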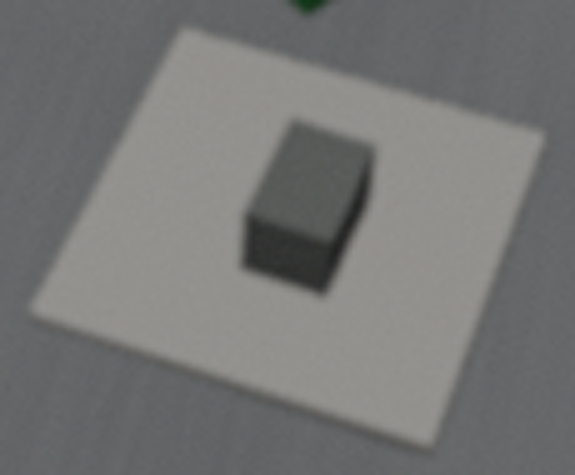

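Both crops show a plain +y end on the work-board foot, so the hole is probably at the -y end. I'll still confirm that on the stud. The foot centre is around (0.518, 0.041), yaw ~82°, top z≈0.055.

```bash
python3 - <<'E'
from station import ctrl,cams
print([a for a in dir(ctrl) if a[0]!='_'],[a for a in dir(cams) if a[0]!='_'])
o=ctrl.get_obs();print(o['time_s'],o['ee_pos'])
E
```

```text
['MotionError', 'get_obs', 'hold_point_z'] ['camera', 'place_of', 'spot_in']
1.4 [ 0.14763819 -0.52980665  0.20543284]
```

Request:
servo_tool --pt "0.371 0.571 0.02 0 0 1.15 1" --pt "0.371 0.571 0.02 0 0 1.15 1" --pt "0.371 0.571 0.02 0 0 1.15 1" --pt "0.371 0.571 0.02 0 0 1.15 1" --pt "0.371 0.571 0.02 0 0 1.15 1" --pt "0.371 0.571 0.02 0 0 1.15 1" --pt "0.371 0.571 0.02 0 0 1.15 1" --pt "0.371 0.571 0.02 0 0 1.15 1" --newtons 25

```text
time_s: 2.07
ee_pos: [0.3298, -0.2486, 0.2155]
eef_rot: [3.141, 0.0, 1.278]
force: [0.2, -1.1, 0.2]
grip_width: 0.0939
```

Request:
servo_tool --pt "0.189 0.29 0.01 0 0 0.144 1" --pt "0.189 0.29 0.01 0 0 0.144 1" --pt "0.189 0.29 0.01 0 0 0.144 1" --pt "0.189 0.29 0.01 0 0 0.144 1" --pt "0.189 0.29 0.01 0 0 0.144 1" --pt "0.189 0.29 0.01 0 0 0.144 1" --pt "0.189 0.29 0.01 0 0 0.144 1" --pt "0.189 0.29 0.01 0 0 0.144 1"

```text
time_s: 2.73
ee_pos: [0.5114, 0.0312, 0.2253]
eef_rot: [3.14, 0.0, 1.422]
force: [1.3, -1.0, 0.4]
grip_width: 0.0942
```

Request:
servo_tool --pt "0.0 0.0 0.0 0 0 0 1" --pt "0 0 0 0 0 0 1" --pt "0 0 0 0 0 0 1" --pt "0 0 0 0 0 0 1" --pt "0 0 0 0 0 0 1" --pt "0 0 0 0 0 0 1" --pt "0 0 0 0 0 0 1" --pt "0 0 0 0 0 0 1"

```text
time_s: 3.4
ee_pos: [0.5114, 0.0307, 0.2255]
eef_rot: [3.14, 0.0, 1.421]
force: [-0.4, -0.7, 0.2]
grip_width: 0.0938
```

```bash
python3 - <<'E'
from h import *
o=ctrl.get_obs();p=cams.camera('wrist');save(p['image'],'w1.png')
print(o['qpos'].round(3),o['ee_pos'].round(4),o['eef_rot'].round(3),p['hand_eye'])
P=cloud(p,o);im=p['image'].astype(int);X,Y,Z=P[...,0],P[...,1],P[...,2]
m=(abs(X-.519)<.07)&(abs(Y-.041)<.07)&(Z>.045)&(Z<.07)
T=P[m];r=cv2.minAreaRect(T[:,:2].astype(np.float32));print(len(T),np.median(T[:,2]),r)
E
```

```text
[-1.100e-02  1.990e-01  1.599e+00 -1.000e-03  1.342e+00  1.390e-01] [0.5114 0.0307 0.2255] [3.14  0.    1.421] [[ 3.34632155e-04 -9.63070059e-01 -2.69250720e-01  7.90001711e-02]
 [ 9.99999914e-01  2.56386652e-04  3.25770042e-04  5.76410911e-04]
 [-2.44707083e-04 -2.69250806e-01  9.63070062e-01 -1.79053420e-01]
 [ 0.00000000e+00  0.00000000e+00  0.00000000e+00  1.00000000e+00]]
2228 0.05370206615123768 ((0.5185912251472473, 0.04092050716280937), (0.06430015712976456, 0.04397537186741829), 81.58168029785156)
```

View pics/w1.png

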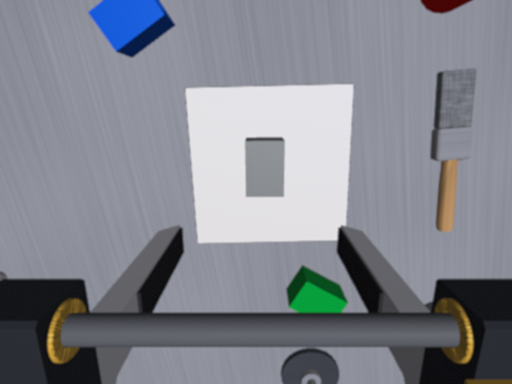

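The wrist view agrees: the foot is at pixel (265,167) on the large board, centre (0.5186, 0.0409), yaw 81.6°, top 0.054. I'll descend with the gripper open.

Request:
servo_tool --pt "0.0072 0.0102 -0.04 0 0 0 1" --pt "0.0072 0.0102 -0.08 0 0 0 1" --pt "0.0072 0.0102 -0.12 0 0 0 1" --pt "0.0072 0.0102 -0.15 0 0 0 1" --pt "0.0072 0.0102 -0.175 0 0 0 1" --pt "0.0072 0.0102 -0.195 0 0 0 1" --pt "0.0072 0.0102 -0.205 0 0 0 1" --pt "0.0072 0.0102 -0.2095 0 0 0 1"

```text
time_s: 4.12
ee_pos: [0.518, 0.041, 0.0147]
eef_rot: [-3.141, 0.001, 1.421]
force: [0.2, 0.3, 0.8]
grip_width: 0.0939
```

Request:
servo_tool --pt "0 0 -0.001 0 0 0 1" --pt "0 0 -0.001 0 0 0 -1" --pt "0 0 -0.001 0 0 0 -1" --pt "0 0 -0.001 0 0 0 -1" --pt "0 0 -0.001 0 0 0 -1" --pt "0 0 -0.001 0 0 0 -1" --pt "0 0 -0.001 0 0 0 -1" --pt "0 0 -0.001 0 0 0 -1" --newtons 30

```text
time_s: 4.78
ee_pos: [0.5181, 0.041, 0.0139]
eef_rot: [-3.141, 0.001, 1.421]
force: [-0.5, 0.1, 0.3]
grip_width: 0.0507
```

Request:
servo_tool --pt "0 0 0 0 0 0 -1" --pt "0 0 0 0 0 0 -1" --pt "0 0 0 0 0 0 -1" --pt "0 0 0 0 0 0 -1" --pt "0 0 0 0 0 0 -1" --pt "0 0 0.005 0 0 0 -1" --pt "0 0 0.02 0 0 0 -1" --pt "0 0 0.04 0 0 0 -1"

```text
time_s: 5.45
ee_pos: [0.5171, 0.041, 0.0533]
eef_rot: [-3.138, 0.001, 1.421]
force: [-0.2, 0.7, -1.9]
grip_width: 0.044
```

Request:
servo_tool --pt "0 0 0.04 0 0 0 -1" --pt "0 0 0.08 0 0 0 -1" --pt "0 0 0.12 0 0 0 -1" --pt "0 0 0.16 0 0 0 -1" --pt "0 0 0.19 0 0 0 -1" --pt "0 0 0.2 0 0 0 -1" --pt "0 0 0.2 0 0 0 -1" --pt "0 0 0.2 0 0 0 -1"

```text
time_s: 6.12
ee_pos: [0.5168, 0.0409, 0.2522]
eef_rot: [-3.137, 0.001, 1.421]
force: [0.6, 0.4, -1.9]
grip_width: 0.0439
```

Request:
servo_tool --pt "0 0 0.02 -0.12 0.018 0 -1" --pt "0 0 0.03 -0.24 0.036 0 -1" --pt "0 0 0.03 -0.36 0.054 0 -1" --pt "0 0 0.03 -0.48 0.072 0 -1" --pt "0 0 0.03 -0.6 0.09 0 -1" --pt "0 0 0.03 -0.6 0.09 0 -1" --pt "0 0 0.03 -0.6 0.09 0 -1" --pt "0 0 0.03 -0.6 0.09 0 -1"

```text
time_s: 6.78
ee_pos: [0.5167, 0.0408, 0.2811]
eef_rot: [-3.135, 0.605, 1.423]
force: [-0.0, 0.3, -1.2]
grip_width: 0.0439
```

```bash
python3 - <<'E'
from h import *
o=ctrl.get_obs()
print(o['qpos'].round(3),o['ee_pos'].round(4),o['eef_rot'].round(3),o['moment'])
E
```

```text
[ 0.279  0.336  1.41  -0.544  1.665  0.451] [0.5167 0.0408 0.2811] [-3.135  0.605  1.423] [ 0.26214355 -0.1376787   0.00836386]
```

q4 runs towards its -1.04 limit this way, so I'll turn the other way. The tool will point away from the base's right side, towards +x+y, at the stud, and a 180° spin about the tool axis will swap the ends.

Request:
servo_tool --pt "0 -0.03 0 0.119 -0.018 0 -1" --pt "0 -0.06 0 0.237 -0.036 0 -1" --pt "0 -0.09 0 0.356 -0.054 0 -1" --pt "0 -0.12 0 0.475 -0.072 0 -1" --pt "0 -0.15 0 0.593 -0.089 0 -1" --pt "0 -0.18 0 0.712 -0.107 0 -1" --pt "0 -0.21 0 0.83 -0.125 0 -1" --pt "0 -0.24 0 0.949 -0.143 0 -1"

```text
time_s: 7.45
ee_pos: [0.5163, -0.2021, 0.2834]
eef_rot: [3.138, -0.36, 1.423]
force: [0.7, 1.0, 0.2]
grip_width: 0.0438
```

```bash
cat >> h.py <<'E'
from scipy.spatial.transform import Rotation as Ro
def cur(o): return Ro.from_euler('xyz',o['eef_rot'])
def target(az,flip=0):
    # tool z horizontal at azimuth az; tool y horizontal = as after +90 tilt; flip=1: spun pi about tool z
    z=np.array([np.cos(az),np.sin(az),0]); y=np.array([np.sin(az),-np.cos(az),0])*(1 if not flip else -1)
    return Ro.from_matrix(np.stack([np.cross(y,z),y,z],1))
E
python3 - <<'E'
from h import *
o=ctrl.get_obs()
print(o['qpos'].round(3),o['ee_pos'].round(4),o['eef_rot'].round(3))
for az in (45,):
    T=target(np.radians(az));print(T.as_matrix().round(2), (T*cur(o).inv()).as_rotvec().round(3))
E
```

```text
[-0.597  0.336  1.334  0.325  1.627 -0.455] [ 0.5163 -0.2021  0.2834] [ 3.138 -0.36   1.423]
[[ 0.    0.71  0.71]
 [ 0.   -0.71  0.71]
 [ 1.    0.    0.  ]] [ 1.099 -0.551 -0.553]
```

Request:
servo_tool --pt "0 -0.01 0 0.1 -0.05 -0.05 -1" --pt "0.005 -0.02 0 0.2 -0.1 -0.1 -1" --pt "0.01 -0.03 0 0.3 -0.15 -0.15 -1" --pt "0.015 -0.04 0 0.4 -0.2 -0.2 -1" --pt "0.02 -0.05 0 0.5 -0.25 -0.25 -1" --pt "0.025 -0.06 0 0.6 -0.3 -0.3 -1" --pt "0.03 -0.07 0 0.7 -0.35 -0.35 -1" --pt "0.03 -0.08 0 0.75 -0.376 -0.377 -1"

```text
time_s: 8.12
ee_pos: [0.5456, -0.2848, 0.2829]
eef_rot: [2.906, -1.188, 1.19]
force: [-0.1, 0.7, -2.1]
grip_width: 0.0435
```

```bash
python3 - <<'E'
from h import *
o=ctrl.get_obs()
print(o['qpos'].round(3),o['ee_pos'].round(4),o['eef_rot'].round(3))
print((target(np.radians(45))*cur(o).inv()).as_rotvec().round(3))
E
```

```text
[-0.947  0.559  1.381  1.108  1.708 -0.554] [ 0.5456 -0.2848  0.2829] [ 2.906 -1.188  1.19 ]
[ 0.342 -0.172 -0.168]
```

Request:
servo_tool --pt "0.006 0 -0.01 0.09 -0.045 -0.044 -1" --pt "0.006 0 -0.02 0.18 -0.09 -0.088 -1" --pt "0.006 0 -0.03 0.27 -0.135 -0.132 -1" --pt "0.006 0 -0.04 0.342 -0.172 -0.168 -1" --pt "0.006 0 -0.04 0.342 -0.172 -0.168 -1" --pt "0.006 0 -0.04 0.342 -0.172 -0.168 -1" --pt "0.006 0 -0.04 0.342 -0.172 -0.168 -1" --pt "0.006 0 -0.04 0.342 -0.172 -0.168 -1"

```text
time_s: 8.78
ee_pos: [0.5519, -0.2855, 0.2449]
eef_rot: [2.009, -1.565, 1.917]
force: [0.6, -0.0, -1.6]
grip_width: 0.0434
```

```bash
python3 - <<'E'
from h import *
o=ctrl.get_obs()
print(o['qpos'].round(3),o['ee_pos'].round(4),o['eef_rot'].round(3),o['force'],o['moment'])
print((target(np.radians(45))*cur(o).inv()).as_rotvec().round(3))
for n in ['scene','side','wrist']:
    p=cams.camera(n);P=cloud(p,o)
    im=p['image'].astype(int)
    if n=='wrist': save(p['image'],'w2.png'); continue
    X,Y,Z=P[...,0],P[...,1],P[...,2]
    m=(abs(X-.54)<.03)&(abs(Y+.297)<.03)&(Z>.03)&(Z<.12);Q=P[m];print(n,'stem',len(Q),Q.mean(0).round(4))
    m=(abs(X-.54)<.05)&(abs(Y+.297)<.05)&(Z>.2)&(Z<.3);Q=P[m];print(n,'foot',len(Q),np.nanpercentile(Q,[2,98],axis=0).round(4))
    s=(slice(60,200),slice(150,330))
    save(cv2.resize(p['image'][s],None,fx=4,fy=4,interpolation=cv2.INTER_CUBIC),n+'2.png')
E
```

```text
[-0.985  0.68   1.546  1.447  1.727 -0.671] [ 0.5519 -0.2855  0.2449] [ 2.009 -1.565  1.917] [ 0.61461934 -0.02963929 -1.62551356] [-0.43003832  0.29685348  0.03033919]
[0.005 0.002 0.001]
scene stem 73 [ 0.5425 -0.2939  0.0613]
scene foot 546 [[ 0.5002 -0.3138  0.2136]
 [ 0.5698 -0.2659  0.2758]]
side stem 91 [ 0.5381 -0.2966  0.064 ]
side foot 761 [[ 0.4937 -0.318   0.2152]
 [ 0.5669 -0.2685  0.2783]]
```

View pics/scene2.png

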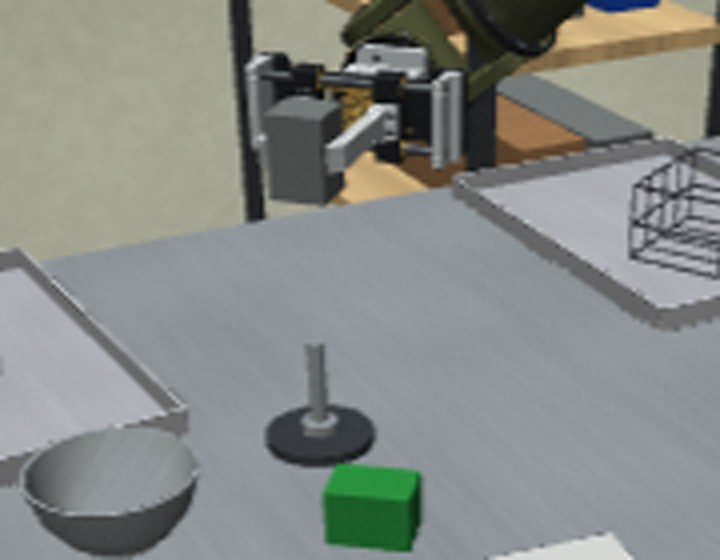

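View pics/side2.png

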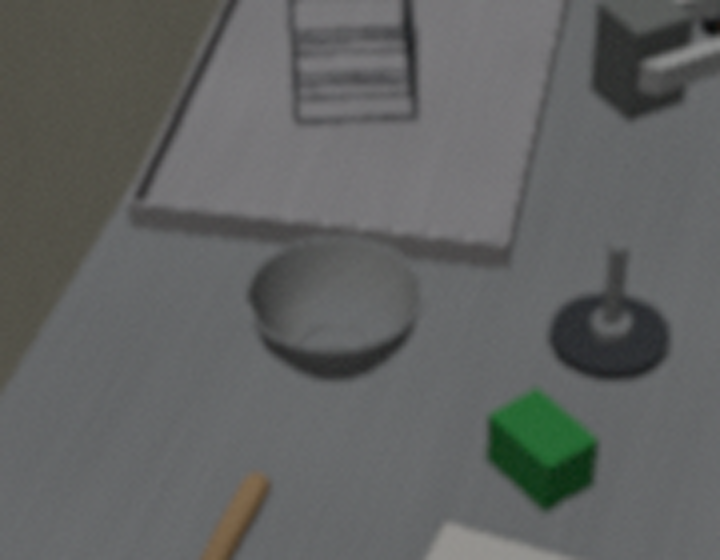

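View pics/w2.png

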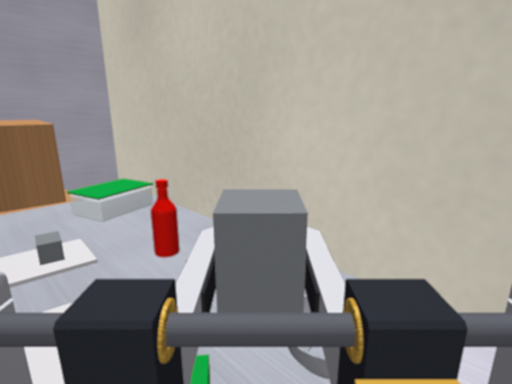

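The scene crop shows a plain top end, so the hole should be facing down. The foot hangs directly above the stud. I'll lower it to about 1 cm above the tip and check the alignment in both views.

Request:
servo_tool --pt "0 0 -0.03 0.005 0.002 0.001 -1" --pt "0 0 -0.06 0.005 0.002 0.001 -1" --pt "0 0 -0.085 0.005 0.002 0.001 -1" --pt "0 0 -0.1 0.005 0.002 0.001 -1" --pt "0 0 -0.108 0.005 0.002 0.001 -1" --pt "0 0 -0.108 0.005 0.002 0.001 -1" --pt "0 0 -0.108 0.005 0.002 0.001 -1" --pt "0 0 -0.108 0.005 0.002 0.001 -1"

```text
time_s: 9.6
ee_pos: [0.5521, -0.2853, 0.1375]
eef_rot: [0.232, -1.57, -2.587]
force: [0.8, 0.4, -1.3]
grip_width: 0.0437
```

```bash
python3 - <<'E'
from h import *
o=ctrl.get_obs()
print(o['qpos'].round(3),o['ee_pos'].round(4),o['force'].round(1),(target(np.radians(45))*cur(o).inv()).as_rotvec().round(3))
c=o['ee_pos']-cur(o).apply([0,0,.018]);print('mid',c)
np.save('mid.npy',c)
for n in ['scene','side']:
    p=cams.camera(n);im=p['image'].copy()
    K,R,cc=world(p)
    def pr(X): 
        q=K@(R.T@(np.array(X)-cc)); return q[:2]/q[2]
    # predicted foot bottom corners, and stem axis guess
    pts=[pr(c+[a,b,-.032]) for a,b in ((.0311,0),(0,.0311),(-.0311,0),(0,-.0311))]
    top=[pr(c+[a,b,.032]) for a,b in ((.0311,0),(0,.0311),(-.0311,0),(0,-.0311))]
    s=np.array([pr([.5395,-.298,z]) for z in (.09,.03)]).round(1)
    print(n,'pred stem',s.tolist(),'bot',np.round(pts,1).tolist(),'top',np.round(top,1).tolist())
    x0,y0=int(s[0,0])-40,int(s[0,1])-45
    big=cv2.resize(im[y0:y0+90,x0:x0+80],None,fx=7,fy=7,interpolation=cv2.INTER_CUBIC)[:600]
    f=lambda q:tuple(np.round((np.array(q)-[x0,y0]+.5)*7).astype(int).tolist())
    cv2.line(big,f(s[0]),f(s[1]),(255,0,0),1)
    cv2.polylines(big,[np.array([f(q) for q in pts])],True,(0,255,0),1);cv2.polylines(big,[np.array([f(q) for q in top])],True,(255,255,0),1)
    save(big,n+'3.png')
E
```

```text
[-0.984  0.87   1.528  1.423  1.706 -0.838] [ 0.5521 -0.2853  0.1375] [ 0.8  0.4 -1.3] [-0.     0.001 -0.001]
mid [ 0.53933602 -0.29799821  0.13752381]
scene pred stem [[228.4, 144.7], [229.4, 161.4]] bot [[219.1, 142.2], [232.2, 143.9], [237.1, 138.2], [224.4, 136.6]] top [[217.7, 122.8], [231.2, 124.4], [236.3, 119.2], [223.2, 117.7]]
side pred stem [[304.1, 121.2], [302.3, 137.6]] bot [[293.7, 115.0], [302.6, 123.5], [315.7, 118.5], [306.6, 110.3]] top [[295.4, 95.8], [304.7, 104.2], [318.2, 99.3], [308.7, 91.1]]
```

View pics/scene3.png

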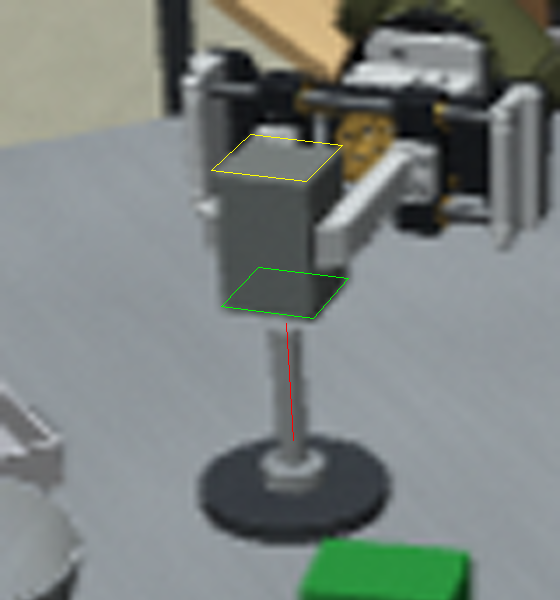

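View pics/side3.png

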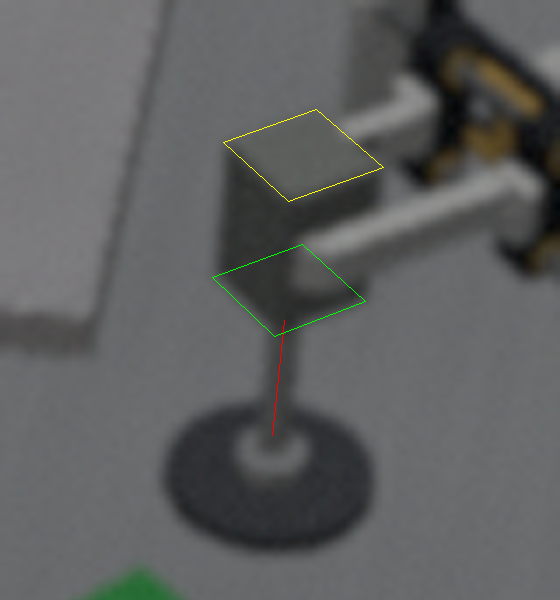

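The predicted stem and foot outlines match the pictures to about 1 px in both views. I'll lower gently and feel for contact.

Request:
servo_tool --pt "0 0 -0.004 0 0 0 -1" --pt "0 0 -0.008 0 0 0 -1" --pt "0 0 -0.011 0 0 0 -1" --pt "0 0 -0.013 0 0 0 -1" --pt "0 0 -0.015 0 0 0 -1" --pt "0 0 -0.017 0 0 0 -1" --pt "0 0 -0.019 0 0 0 -1" --pt "0 0 -0.02 0 0 0 -1"

```text
time_s: 10.37
ee_pos: [0.552, -0.2852, 0.1171]
eef_rot: [-0.461, -1.57, -1.895]
force: [-0.9, -0.0, -1.0]
grip_width: 0.0434
```

No contact with the foot's underside at about 0.085, which is below the 0.09 tip. Continuing.

Request:
servo_tool --pt "0 0 -0.002 0 0 0 -1" --pt "0 0 -0.004 0 0 0 -1" --pt "0 0 -0.006 0 0 0 -1" --pt "0 0 -0.008 0 0 0 -1" --pt "0 0 -0.01 0 0 0 -1" --pt "0 0 -0.012 0 0 0 -1" --pt "0 0 -0.013 0 0 0 -1" --pt "0 0 -0.013 0 0 0 -1"

```text
time_s: 11.03
ee_pos: [0.5519, -0.2851, 0.1038]
eef_rot: [-0.803, -1.57, -1.553]
force: [-0.6, -0.9, -1.1]
grip_width: 0.0435
```

Request:
servo_tool --pt "0 0 -0.002 0 0 0 -1" --pt "0 0 -0.004 0 0 0 -1" --pt "0 0 -0.006 0 0 0 -1" --pt "0 0 -0.008 0 0 0 -1" --pt "0 0 -0.009 0 0 0 -1" --pt "0 0 -0.01 0 0 0 -1" --pt "0 0 -0.01 0 0 0 -1" --pt "0 0 -0.01 0 0 0 -1"

```text
time_s: 11.7
ee_pos: [0.5519, -0.2851, 0.0938]
eef_rot: [-0.791, -1.57, -1.565]
force: [0.1, 0.1, -1.3]
grip_width: 0.044
```

```bash
python3 - <<'E'
from h import *
o=ctrl.get_obs();print(o['ee_pos'],o['force'],o['grip_width'])
for n in ['scene','side']:
    p=cams.camera(n);x0,y0=(188,100) if n=='scene' else (264,76)
    save(cv2.resize(p['image'][y0:y0+85,x0:x0+80],None,fx=7,fy=7,interpolation=cv2.INTER_CUBIC),n+'4.png')
E
```

```text
[ 0.55193488 -0.28512368  0.09378367] [ 0.08119962  0.06696757 -1.25655456] 0.04397885306506289
```

View pics/scene4.png

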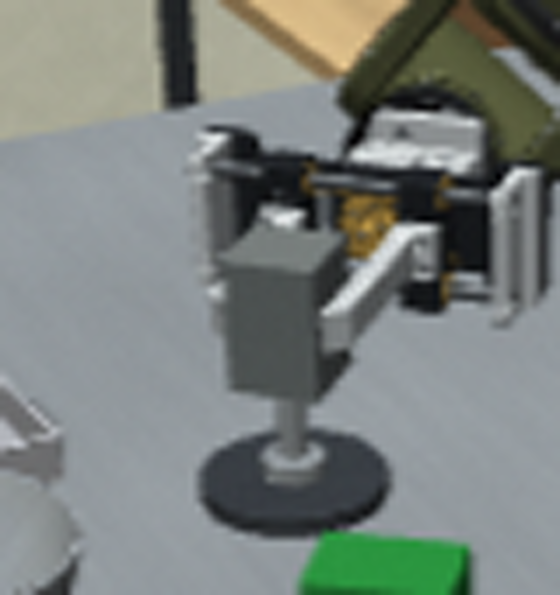

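The foot is 28 mm down over the stem with no axial force, so the lower end is hollow. I'll raise it straight up.

Request:
servo_tool --pt "0 0 0.005 0 0 0 -1" --pt "0 0 0.015 0 0 0 -1" --pt "0 0 0.03 0 0 0 -1" --pt "0 0 0.06 0 0 0 -1" --pt "0 0 0.1 0 0 0 -1" --pt "0 0 0.14 0 0 0 -1" --pt "0 0 0.18 0 0 0 -1" --pt "0 0 0.21 0 0 0 -1"

```text
time_s: 12.47
ee_pos: [0.5517, -0.2848, 0.3084]
eef_rot: [1.439, -1.568, 2.489]
force: [0.2, 0.1, -0.3]
grip_width: 0.0439
```

```bash
python3 - <<'E'
from h import *
o=ctrl.get_obs();print(o['ee_pos'],o['force'],o['qpos'].round(3),cur(o).as_matrix().round(3).tolist())
E
```

```text
[ 0.55168802 -0.28475976  0.30836339] [ 0.1900144   0.10049548 -0.32333244] [-0.984  0.586  1.529  1.467  1.742 -0.555] [[-0.002, 0.708, 0.706], [0.002, -0.706, 0.708], [1.0, 0.003, 0.0]]
```

Spinning +π here would take q6 to 2.59, just past its 2.55 limit. Being a bit lower and nearer the base gives some margin, so I'll move there while spinning about the tool axis (0.707, 0.707, 0).

Request:
servo_tool --pt "-0.01 0.012 -0.02 0 0 0 -1" --pt "-0.02 0.025 -0.04 0 0 0 -1" --pt "-0.03 0.037 -0.06 0.08 0.08 0 -1" --pt "-0.04 0.05 -0.08 0.16 0.16 0 -1" --pt "-0.04 0.05 -0.085 0.24 0.24 0 -1" --pt "-0.04 0.05 -0.085 0.32 0.32 0 -1" --pt "-0.04 0.05 -0.085 0.4 0.4 0 -1" --pt "-0.04 0.05 -0.085 0.48 0.48 0 -1"

```text
time_s: 13.13
ee_pos: [0.5116, -0.2347, 0.2243]
eef_rot: [-1.569, -0.89, -0.786]
force: [0.4, -0.0, -0.4]
grip_width: 0.0437
```

```bash
python3 - <<'E'
from h import *
o=ctrl.get_obs();print(o['ee_pos'],o['qpos'].round(3),cur(o).as_matrix().round(3).tolist())
E
```

```text
[ 0.51163548 -0.23468216  0.22428399] [-0.995  0.611  1.742  1.422  1.72  -0.113] [[0.445, 0.55, 0.707], [-0.445, -0.549, 0.708], [0.777, -0.629, 0.001]]
```

Request:
servo_tool --pt "0 0 0 0.085 0.085 0 -1" --pt "0 0 0 0.17 0.17 0 -1" --pt "0 0 0 0.255 0.255 0 -1" --pt "0 0 0 0.34 0.34 0 -1" --pt "0 0 0 0.425 0.425 0 -1" --pt "0 0 0 0.51 0.51 0 -1" --pt "0 0 0 0.595 0.595 0 -1" --pt "0 0 0 0.68 0.68 0 -1"

```text
time_s: 13.8
ee_pos: [0.5116, -0.2346, 0.2253]
eef_rot: [-1.57, 0.076, -0.786]
force: [-0.4, -0.8, -1.4]
grip_width: 0.0438
```

Request:
servo_tool --pt "0 0 0 0.085 0.085 0 -1" --pt "0 0 0 0.17 0.17 0 -1" --pt "0 0 0 0.255 0.255 0 -1" --pt "0 0 0 0.34 0.34 0 -1" --pt "0 0 0 0.425 0.425 0 -1" --pt "0 0 0 0.51 0.51 0 -1" --pt "0 0 0 0.595 0.595 0 -1" --pt "0 0 0 0.68 0.68 0 -1"

```text
time_s: 14.47
ee_pos: [0.5115, -0.2345, 0.2263]
eef_rot: [-1.57, 1.043, -0.786]
force: [-0.7, 0.1, -1.1]
grip_width: 0.0439
```

```bash
python3 - <<'E'
from h import *
o=ctrl.get_obs();print(o['ee_pos'],o['qpos'].round(3),cur(o).as_matrix().round(3).tolist(),(target(np.radians(45),1)*cur(o).inv()).as_rotvec().round(3))
E
```

```text
[ 0.51153422 -0.23452047  0.22629424] [-0.995  0.606  1.744  1.423  1.719  1.824] [[0.356, -0.61, 0.708], [-0.356, 0.612, 0.706], [-0.864, -0.504, 0.0]] [0.373 0.373 0.001]
```

Request:
servo_tool --pt "0 0 0 0.085 0.085 0 -1" --pt "0 0 0 0.17 0.17 0 -1" --pt "0 0 0 0.255 0.255 0 -1" --pt "0 0 0 0.34 0.34 0 -1" --pt "0 0 0 0.373 0.373 0.001 -1" --pt "0 0 0 0.373 0.373 0.001 -1" --pt "0 0 0 0.373 0.373 0.001 -1" --pt "0 0 0 0.373 0.373 0.001 -1"

```text
time_s: 15.13
ee_pos: [0.5115, -0.2345, 0.2268]
eef_rot: [-1.611, 1.568, -0.826]
force: [-0.1, -0.1, -1.1]
grip_width: 0.0439
```

Request:
servo_tool --pt "0 0 0 0 0 0 -1" --pt "0 0 0 0 0 0 -1" --pt "0 0 0 0 0 0 -1" --pt "0 0 0 0 0 0 -1" --pt "0 0 0 0 0 0 -1" --pt "0 0 0 0 0 0 -1" --pt "0 0 0 0 0 0 -1" --pt "0 0 0 0 0 0 -1"

```text
time_s: 15.8
ee_pos: [0.5115, -0.2345, 0.2267]
eef_rot: [-1.608, 1.568, -0.822]
force: [1.1, -0.2, -0.6]
grip_width: 0.0436
```

```bash
python3 - <<'E'
from h import *
o=ctrl.get_obs();print(o['time_s'],o['ee_pos'],o['qpos'].round(3),abs(o['joint_vel']).max(),o['grip_width'],cur(o).as_matrix().round(3).tolist(),(target(np.radians(45),1)*cur(o).inv()).as_rotvec().round(3))
c=o['ee_pos']-cur(o).apply([0,0,.018])
for n in ['scene','side']:
    p=cams.camera(n);K,R,cc=world(p);q=K@(R.T@(c-cc));x0,y0=(q[:2]/q[2]-[50,37]).astype(int);y0=max(y0,0)
    save(cv2.resize(p['image'][y0:y0+75,x0:x0+100],None,fx=7,fy=7,interpolation=cv2.INTER_CUBIC),n+'5.png')
    P=cloud(p).reshape(-1,3);m=(abs(P-c)<[.03,.03,.05]).all(1);Q=P[m];print(n,np.percentile(Q[:,2],[1,50,99]).round(3))
E
```

```text
15.8 [ 0.51151761 -0.23447613  0.22672152] [-0.995  0.606  1.743  1.423  1.719  2.35 ] 0.0008061541633369177 0.04362363288054959 [[0.002, -0.707, 0.707], [-0.002, 0.707, 0.707], [-1.0, -0.003, -0.0]] [ 0.002  0.002 -0.   ]
scene [0.195 0.235 0.26 ]
side [0.197 0.241 0.263]
```

View pics/scene5.png

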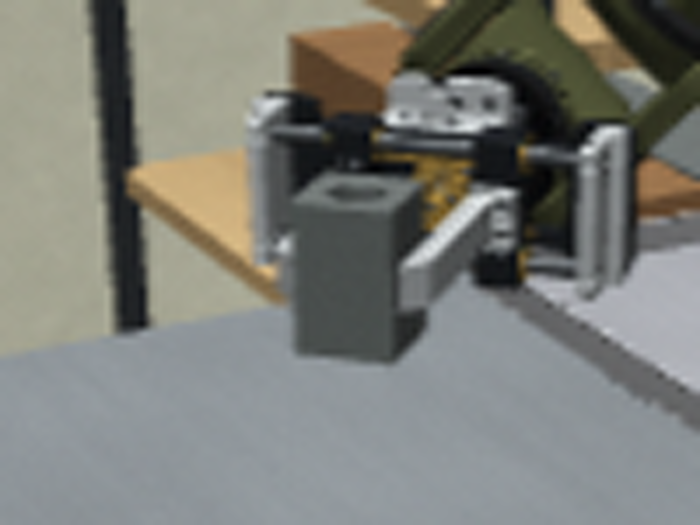

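View pics/side5.png

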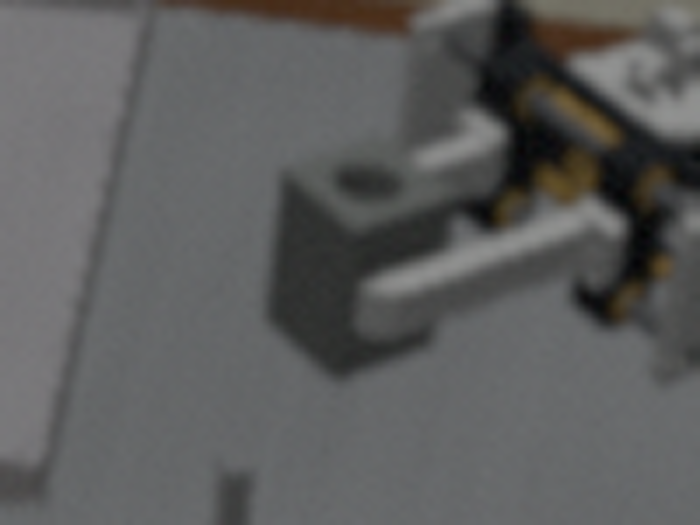

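Both views show the hole on top: scene crop (355,192), side crop (370,180). The foot is level, still, and clear of everything, with its middle at about 0.227 m. Handing in.

```bash
python3 -c "
from station import hand_in
print(hand_in())"
```

```text
the job is handed in; nothing more can be done
None
```

I gripped the grey foot on the work board, turned it on end and lowered it centred onto the stud. The end that started nearer -y went 28 mm down over the stem with no axial force, so that end has the hole. I didn't press the solid end on the tip as a cross-check.

I then raised the foot, spun it half a turn about the tool axis, and handed in still holding it. It took about 16 s of the 58 s.

Last checks:
- **Hole:** it faces up in both camera views, and the foot is within about 0.2° of vertical.
- **Height:** the middle is about 0.227 m above the table, and nothing is touching the foot.
- **Stillness:** joint speeds were below 0.001 rad/s, with the grip steady at 44 mm.
- **Other objects:** I did not touch the spare foot, the look-alikes, the bottle, the bowl or the brush.

The scene and side cameras disagreed by about 2–4 mm on where the foot and stud stood. Averaging them was close enough, as the foot went on without contact. No check failed.

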